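# Clamp a sealing head in the tilted assembly fixture

### The arm

A 7-joint arm with a two-finger parallel gripper is mounted at the origin on the work surface. World frame = base frame: x ahead of the robot, y to its left, z up, the work surface at z = 0. Lengths are in m, angles in rad, forces in N, time in s.
With the tool pointing down it reaches from about 0.4 to 0.85 m from the base axis. Payload 10.4 kg.
Tool frame: the origin (TCP) lies at the very end of the fingers, on their centre line; the grasp point (between the pads) lies 19 mm behind it (manip.grip_point_offset is the distance from the TCP to the grasp point, in m); z points along the fingers, y is the line along which they close (so a half turn about z gives the same grasp; the last joint's range is limited). The gripper opens to 85 mm and grips with 20 to 120 N. Pads are 22 mm wide; open, the fingers measure 114 mm over their backs; the gripper's body (76 mm by 85 mm) begins 54 mm behind the grasp point. The pads swing forward as they close: fully open they stand 13 mm farther back than shut.
Start: joints at [1.292, 0.332, -0.065, 1.46, 0.022, 1.35, -0.088], TCP at [0.158, -0.605, 0.231] pointing down, gripper open.
Joint ranges: [-2.6, 2.6], [-0.5, 2.12], [-1.47, 1.34], [0.16, 2.42], [-1.27, 4.41], [0.06, 2.06], [-2.6, 2.6]. Speed limits (rad/s): [2.22, 2.22, 2.79, 2.79, 3.14, 3.14, 3.14].

### API

Orientations are given as a unit quaternion [x, y, z, w].
In Python, from workcell import manip gives the robot as it stands. The module is installed in compiled form; this text tells all that it offers.
- The arm moves only by the shell command python3 -m inch 'ROWS' [OPENING] [FORCE]. ROWS is JSON, a list of rows, each a list of 2 entries, a list of its own where there are three numbers: the shift along the tool's x, y, z each as a share of 0.08 m, from -1 to 1, then the turn, a rotation vector about the tool's x, y, z each as a share of 45 degrees, from -1 to 1. A call has exactly 10 rows; each row is the pose to reach, as a shift and turn from the pose commanded when the call began, along the tool's axes at that moment; what a row does not reach only later rows make up. A row lasts 1/10 s, in which the tool goes at most 50 mm and 8.59 degrees, less where a joint would pass 70% of its speed; a pose out of reach is approached as far as the arm can. A call with a number of a shift or a turn outside -1 to 1 is refused whole. A call with a gripper value outside its range is refused whole. OPENING is the opening, from 0 (shut) to 1 (fully open), set as the call begins (- or left out, the last holds). The fingers move at their own pace and stop on an object; FORCE is the grip in N (left out, the last holds). Time passes only in rows, so rows that repeat a pose let the fingers close, or fill a call up. It gives the time, the measured TCP pose, the force, the opening and the grip force at its end, in the units of the state.
- manip.get_obs(): the state, without advancing time (a new reading comes with each control period).
- manip.camera(name): name is "scene" or "top" or "wrist"; returns the picture (420x560x3 uint8, red, green, blue); there is no depth.
- manip.camera_params(name): a dict with "fov_y" (degrees; the focal length in pixels is half the picture's height over the tangent of half this angle, whatever the lens; pixels are square), "cx", "cy" (the principal point, pixels), "k1" (the pictures are not rectified: a ray, as slopes to the right and down, at radius r is drawn at 1 + k1 r^2 times it, then the intrinsics apply), "camera_from_world" (4x4, takes a point from world to camera coordinates); the wrist camera has in their place "T_tool_cam" (4x4, takes a point from camera to tool coordinates, whose origin is the TCP and whose axes are the flange's). Camera axes: x right, y up, looking along -z (the intrinsics and any distortion apply to the point x, -y, -z); pixel columns grow to the right and rows downward; lengths in m; the calibration is good to about 2 mm. A picture is of the moment at which its call begins: read the wrist's pose just before it. camera_params takes no time and is no camera call.
- manip.hand_in(): hands the job in; it is judged then, once.
The state is a dict: "clock": time; "joint_pos": joint angles; "joint_velocities": joint speeds; "tau": joint torques, N m; "position": TCP position; "ee_rot": TCP orientation; "ft_force": force on the tool from outside, world axes, zero at the start; "torque": the same for the moment, N m; "grip_width": opening from 0.0 (shut) to 1.0 (fully open); "grasp_force": force on a finger pad.
Only numpy, scipy, OpenCV 4.12 (cv2) and the standard library are available. Lean on these libraries where they do the work, as an engineer would, in place of code of your own. Each camera call takes 0.05 s, during which the arm holds its last target. There are 200 camera calls.

### The job

Lay the black sealing head, blue side up, in the tilted fixture, home against the two lower pins and the end pin, and let it go. Then swing the red clamp arm over it to its stop, and turn the knob clockwise until the rubber shoe just touches the head, then a quarter of a turn more. Leave the other things on the bench where they are.

Things in the scene. Friction and masses are not known exactly. Their poses are not given: they have to be found in the camera images.
- head: The loose sealing head: a solid bar with half-round ends, 170 long (x), 48 wide (y), 30 high (z), about 0.45 kg; black, brown rim, flat top with a blue strip, flush bolts. It lies flat on the bench, blue side up. Origin: centre of its underside. Either end may lead.
- bed: Fixed aluminium bed, 190 x 280, tilted 30 degrees; x up the slope (away from the robot at yaw 0), y along it to the left, z square to its surface. Origin: on the surface, where the centre of the head's underside belongs (its length along bed y). Brass pins, 12 across, 18 high: two lower ones at x -30, y -55 and +55, end pin at x 0, y +91; at home the head touches all three.
- post_top (a point): Centre of the top of the clamp's steel post, 70 above the bed at bed x 60, y -85; z = bed z. The red arm turns on it: hub 38 across (47 to 67 above the bed), arm 20 wide and 15 thick (49 to 64 above the bed), ending in a boss 28 across (46 to 72 above the bed), 70 from the post's axis, through which the screw runs.
- knob_top (a point): Centre of the top of the clamp's round black knob, 44 across, 28 high, white pointer line on top; z is along the screw out of the knob (= bed z), x along the pointer. It sits on the screw at the arm's end, 70 from the post's axis, its top 108 to 112 above the bed at the start, and sinks 8 a turn. With the arm at its stop its axis stands at bed x 0, y -48.
- shoe_face (a point): Centre of the lower face of the round rubber shoe (26 across) at the screw's lower end, facing the bed. With the arm at its stop it is 2 to 4.6 above the home head's top at the start; how much varies from run to run.
- swing (a joint): Swing of the red arm about the post (axis = bed z), rad: 0 = over the head, against its stop; grows anticlockwise seen from above, up to 1.75; starts at 1.25 to 1.65. It stays where it is left: about 4 N at the knob moves it. Turning the knob clockwise holds the arm against its stop.
- knob (a joint): Turn of the knob, rad: grows as it is turned clockwise seen from above the knob (tightening, 2 pi a turn, the screw advances 8 mm a turn); starts at 0.2 to 1.2, runs from 0 to 12.5. It turns easily, with about 0.03 N m, until the shoe touches; then the torque climbs steeply, to about 0.15 N m at a quarter of a turn more. It stays where it is left.
- shoe (a joint): How far the rubber of the shoe is squeezed, m: 0 while it hangs free. Once the shoe touches the head it grows by about 0.7 of what the screw advances (about 0.0014 at a quarter of a turn past touch; the rest is give in the other parts), pressing with 25 N per mm. The shoe turns with the knob.
- screwdriver: Bystander: screwdriver lying on the bench, about 200 long (mm). Origin: at its middle.
- wrench: Bystander: open-ended wrench lying on the bench, about 180 long (mm). Origin: at its middle.
- tape_roll: Bystander: brown roll of tape lying flat, 100 across, 48 high (mm). Origin: centre of its underside.
- pulley: Bystander: aluminium belt pulley standing on its flange, 64 across, 42 high (mm). Origin: centre of its underside.
- bolt_jar: Bystander: clear jar with a red cap, 64 across, 85 high (mm). Origin: centre of its underside.
- carton: Bystander: small cardboard box, 110 x 150 x 70 (mm). Origin: centre of its underside.
- mug: Bystander: blue mug, 80 across, 90 high (mm). Origin: centre of its underside.
Things that resemble listed ones, but are neither listed nor needed, are in the scene too. Several things look just like the head: the one meant starts farthest to the robot's left.

How it is judged:
On the way, in this order (a step that is already met when the one before it is completed fails the run):
1. the head lies home in the fixture, flat on the bed and against its three pins, and is let go (x of head in the frame of bed between -0.003 and 0.003 m and y of head in the frame of bed between -0.005 and 0.003 m and z of head in the frame of bed between -0.003 and 0.003 m and angle between the z axis of head and the z axis of bed, either way round below 0.06 rad and angle between the x axis of head and the y axis of bed, either way round below 0.05 rad and contact force between the fingers and head below 0.2 N), for 0.3 s.
2. the clamp arm is swung over the head to its stop (value of joint swing below 0.06 rad and x of head in the frame of bed between -0.003 and 0.003 m and y of head in the frame of bed between -0.005 and 0.003 m and z of head in the frame of bed between -0.003 and 0.003 m and angle between the z axis of head and the z axis of bed, either way round below 0.06 rad and angle between the x axis of head and the y axis of bed, either way round below 0.05 rad), for 0.2 s.
3. the rubber shoe touches the head (contact force between shoe and head above 0.5 N and value of joint swing below 0.06 rad), for 0.1 s.
At the end, for the whole second after the job is handed in: The head lies home and still (within 3 mm of the two lower pins, 5 mm of the end pin, flat on the bed), the arm is at its stop (within 0.06 rad), and the knob rests about a quarter of a turn past touch: the shoe squeezed by 0.85 to 1.95 mm (about 0.15 to 0.35 turn) and pressing with over 10 N (all of step 2 and value of joint shoe between 0.00085 and 0.00195 m and contact force between shoe and head above 10 N and velocity of joint knob between -0.05 and 0.05 rad/s and linear speed of head below 0.01 m/s).
It fails at once if the clamp is overtightened (the shoe squeezed by more than 2.4 mm, about 0.45 turn past touch) (value of joint shoe above 0.0024 m).
It fails at once if another thing on the bench is moved by more than 30 mm (distance of any of screwdriver, wrench, tape_roll, pulley, bolt_jar, carton, mug from where it was at the start of the episode above 0.03 m).
It also fails if it takes over 72 s, if anything falls off the work surface, if the arm or the gripper's body presses on something with over 40 N, if the wrist force passes 120 N, or if a joint passes its speed limit or range.

## Working session

There is one attempt and no reset: what is moved stays moved. The work goes in short steps, Python scripts to look and compute and a shell command to move; the robot and the scene stay as the last step left them, time stands still between calls to the robot, and variables do not carry over. Pictures are saved under pics/ and viewed, at most 10 in all, crops included, and the job is handed in when it is done.

```bash
ls; mkdir -p pics; cat > h.py <<'E'
import numpy as np, cv2
from workcell import manip
from scipy.spatial.transform import Rotation as R
def cam(name):
    o=manip.get_obs(); p=manip.camera_params(name); im=manip.camera(name)
    f=210/np.tan(np.radians(p['fov_y'])/2)
    if name=='wrist':
        T=np.eye(4);T[:3,:3]=R.from_quat(o['ee_rot']).as_matrix();T[:3,3]=o['position']
        W=T@np.array(p['T_tool_cam'])
    else: W=np.linalg.inv(np.array(p['camera_from_world']))
    return dict(im=im,f=f,cx=p['cx'],cy=p['cy'],k=p['k1'],W=W,name=name)
def ray(c,u,v):
    d=np.array([(u-c['cx'])/c['f'],(v-c['cy'])/c['f']]);s=d.copy()
    for _ in range(20): s=d/(1+c['k']*(s@s))
    return c['W'][:3,3],c['W'][:3,:3]@np.array([s[0],-s[1],-1])
def onplane(c,u,v,p0,n=(0,0,1)):
    o,d=ray(c,u,v);n=np.array(n);return o+d*(((np.array(p0)-o)@n)/(d@n))
def onz(c,u,v,z): return onplane(c,u,v,(0,0,z))
def proj(c,P):
    q=c['W'][:3,:3].T@(np.array(P)-c['W'][:3,3]);s=np.array([q[0],-q[1]])/-q[2]
    s=s*(1+c['k']*(s@s));return s*c['f']+[c['cx'],c['cy']]
def tri(c1,p1,c2,p2):
    o1,d1=ray(c1,*p1);o2,d2=ray(c2,*p2)
    t=np.linalg.lstsq(np.c_[d1,-d2],o2-o1,rcond=None)[0]
    a,b=o1+d1*t[0],o2+d2*t[1];return (a+b)/2,np.linalg.norm(a-b)
def save(c,fn,crop=None,s=1):
    im=c['im'][:,:,::-1]
    if crop: x0,y0,x1,y1=crop;im=im[y0:y1,x0:x1]
    cv2.imwrite(fn,cv2.resize(im,None,fx=s,fy=s,interpolation=cv2.INTER_CUBIC))
E
python3 - <<'E'
from h import *
import pickle
np.set_printoptions(precision=4,suppress=True)
cs={}
for n in('top','scene'):
    c=cam(n);cs[n]=c;print(n,c['W'],c['f'],c['k'])
    save(c,f'pics/{n}.png',s=1.4)
pickle.dump(cs,open('c0.pkl','wb'))
print(manip.get_obs())
print(manip.camera_params('wrist'))
E
```

```text
pics
top [[-0.0252  0.9833 -0.1804  0.3426]
 [-0.9995 -0.0283 -0.0148 -0.0429]
 [-0.0196  0.18    0.9835  1.0975]
 [ 0.      0.      0.      1.    ]] 396.70511611340964 -0.03720603993078053
scene [[ 0.6121 -0.4843  0.6251  1.384 ]
 [ 0.7905  0.3547 -0.4993 -0.7073]
 [ 0.0201  0.7998  0.6     0.9384]
 [ 0.      0.      0.      1.    ]] 529.6328481471342 -0.16106685633917267
{'clock': 0.1, 'joint_pos': array([ 1.2924,  0.3328, -0.0647,  1.4608,  0.0216,  1.3499, -0.0885]), 'joint_velocities': array([-0.0012, -0.0012,  0.0012, -0.0039,  0.0002,  0.0011, -0.0008]), 'tau': array([  0.0022, -62.674 ,   0.0497, -39.2431,   0.0163,   0.007 ,
        -0.    ]), 'position': array([ 0.158 , -0.6044,  0.2306]), 'ee_rot': array([ 0.9918,  0.1275, -0.0001, -0.0006]), 'ft_force': array([-0.2674, -0.4772,  0.0101]), 'torque': array([ 0.0081, -0.053 , -0.0259]), 'grasp_force': 0.0, 'grip_width': 1.0014428825293022}
{'fov_y': 68.56618932959348, 'cx': 274.98864619895295, 'cy': 208.5734530320855, 'k1': -0.05353873372317257, 'T_tool_cam': array([[-0.0006,  0.9613,  0.2756,  0.0693],
       [ 1.    ,  0.0007, -0.0001, -0.0002],
       [-0.0003,  0.2756, -0.9613, -0.1425],
       [ 0.    ,  0.    ,  0.    ,  1.    ]])}
```

View pics/top.png

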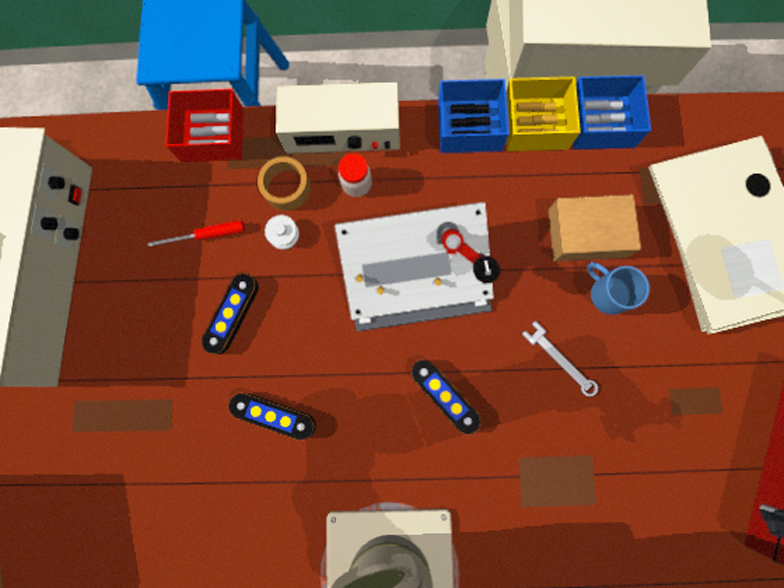

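View pics/scene.png

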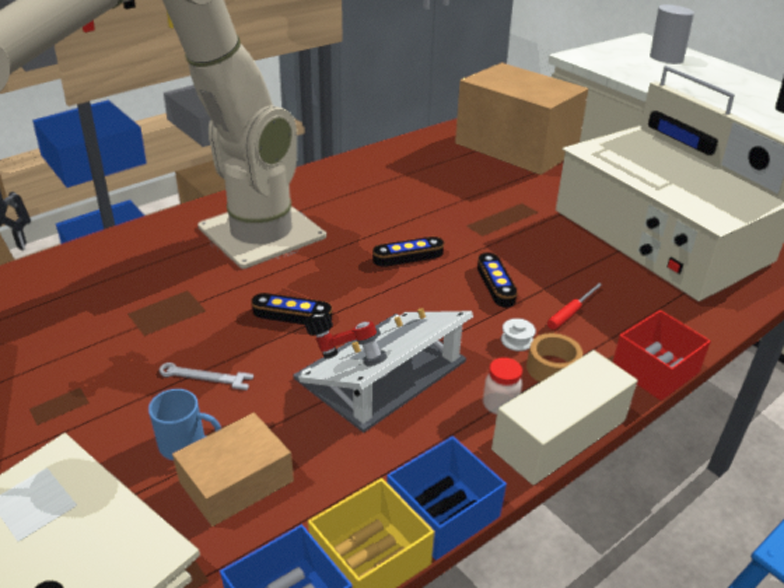

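Both views show three heads. In the enlarged top picture they are at (229,313), (271,415) and (446,396). The one at (229,313) is leftmost, so it fits "farthest to the robot's left". The bed is at about (415,265), with its pins at (359,278), (380,290) and (438,282). The red arm points towards the robot's right, with the knob at (486,268). I'll confirm this in a crop and measure.

```bash
python3 - <<'E'
from h import *
import pickle
np.set_printoptions(precision=4,suppress=True)
cs=pickle.load(open('c0.pkl','rb'))
t,s=cs['top'],cs['scene']
save(t,'pics/topcrop.png',(136,136,364,250),3.5)
save(s,'pics/scenecrop.png',(205,215,345,305),5.5)
for n,c in cs.items():
    h=cv2.cvtColor(c['im'],cv2.COLOR_RGB2HSV)
    for nm,lo,hi in(('blue',(105,120,60),(130,255,255)),('red',(0,200,120),(5,255,255)),('brass',(15,110,90),(30,255,255))):
        m=cv2.inRange(h,lo,hi)
        if nm=='blue': m=cv2.morphologyEx(m,cv2.MORPH_CLOSE,np.ones((9,9)))
        k,_,st,ce=cv2.connectedComponentsWithStats(m)
        for i in range(1,k):
            if 8<st[i,4]<1500:
                e=''
                if nm=='blue' and st[i,4]>200:
                    pts=np.argwhere(cv2.connectedComponents(m)[1]==i)[:,::-1]
                    w=np.array([onz(c,u,v,.03)[:2] for u,v in pts]);mu=w.mean(0)
                    ev,V=np.linalg.eigh(np.cov(w.T));a=V[:,1]
                    e=(mu,'yaw',np.degrees(np.arctan2(a[1],a[0])),'len',np.sqrt(12*ev))
                print(n,nm,ce[i],st[i,4],e)
E
```

```text
top blue [176.4833   9.65  ] 60 
top blue [186.3297  40.5   ] 464 (array([1.0454, 0.2484]), 'yaw', np.float64(131.71185629865806), 'len', array([0.0797, 0.1019]))
top blue [111.9811  65.7075] 212 (array([0.9726, 0.471 ]), 'yaw', np.float64(-145.5494706634139), 'len', array([0.0398, 0.1109]))
top blue [156.5  57. ] 12 
top blue [142.  58.] 13 
top blue [166.7391  60.4348] 23 
top blue [177.3934  72.2295] 61 
top blue [440.6073 205.526 ] 1156 (array([ 0.5214, -0.459 ]), 'yaw', np.float64(86.1208369236743), 'len', array([0.0844, 0.1043]))
top blue [162.3816 223.4598] 435 (array([0.4934, 0.3024]), 'yaw', np.float64(153.97739780655832), 'len', array([0.0343, 0.0968]))
top blue [317.8728 282.8429] 503 (array([ 0.3239, -0.1156]), 'yaw', np.float64(-139.29684417976017), 'len', array([0.0353, 0.097 ]))
top blue [192.8195 297.083 ] 482 (array([0.2947, 0.2159]), 'yaw', np.float64(70.35573387028336), 'len', array([0.0344, 0.0969]))
top red [142.4904  87.5942] 626 
top red [267.2143 103.2143] 14 
top red [251.5917 119.1893] 338 
top red [ 53.3571 138.0714] 14 
top red [155.9969 164.0123] 324 
top
[... 1395 characters left out ...]
3] 24 
scene red [402.1103 224.8966] 145 
scene red [248.1111 240.4444] 9 
scene red [360.5281 264.0363] 303 
scene brass [120.6897  15.069 ] 29 
scene brass [141.6321 129.3601] 636 
scene brass [  1.381 134.381] 21 
scene brass [  2.5806 180.5376] 93 
scene brass [300.2143 173.8571] 14 
scene brass [282.75  176.375] 16 
scene brass [291.5 175. ] 14 
scene brass [351.8571 189.0714] 14 
scene brass [355.1333 194.8   ] 15 
scene brass [358.0667 200.4   ] 15 
scene brass [197.3529 214.9412] 17 
scene brass [207.5 216.5] 20 
scene brass [217.6 217.8] 20 
scene brass [300.6667 223.2381] 21 
scene brass [284.3889 229.6667] 18 
scene brass [393.4165 252.7076] 790 
scene brass [254.     247.0833] 24
```

View pics/topcrop.png

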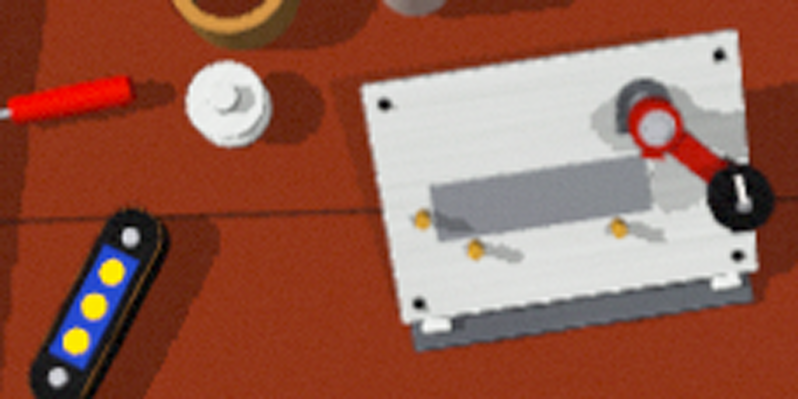

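View pics/scenecrop.png

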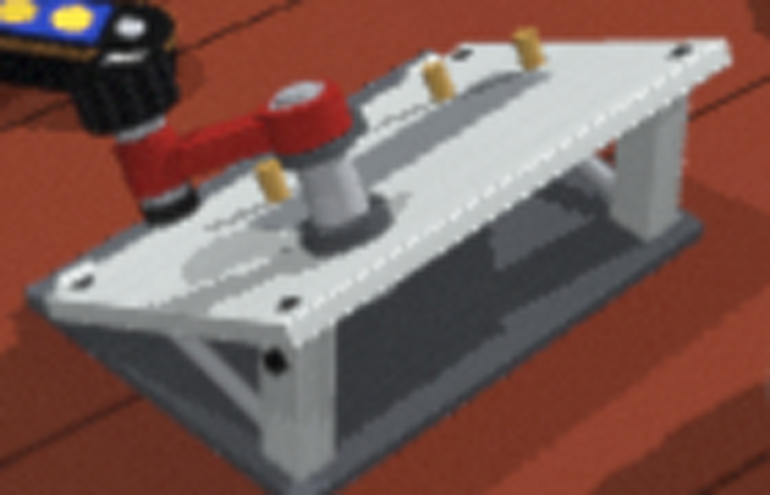

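In the crops, the target head is at (95,305) in the top crop, blue side up. The pins are at end (423,219), lower-left (476,249) and lower-right (620,228). The bed's screws are at (385,104), (719,55), (738,256) and (419,304), the post at (657,126) and the knob at (741,197) with its pointer line. Next I'll triangulate the bed.

```bash
python3 - <<'E'
from h import *
import pickle
from scipy.optimize import least_squares
np.set_printoptions(precision=4,suppress=True)
cs=pickle.load(open('c0.pkl','rb'));t,s=cs['top'],cs['scene']
ct=lambda x,y:(136+(x+.5)/3.5-.5,136+(y+.5)/3.5-.5)
cS=lambda x,y:(205+(x+.5)/5.5-.5,215+(y+.5)/5.5-.5)
pairs=[((256.27,198.33),(300.67,223.24)),((271.41,206.88),(284.39,229.67)),((312.41,200.88),(254,247.08)),
 (ct(385,104),cS(681,49)),(ct(719,55),cS(290,303)),(ct(738,256),cS(80,283)),(ct(419,304),cS(460,55)),(ct(657,126),cS(300,95))]
X=[]
for n,(a,b) in zip(['end','ll','lr','fl','fr','nr','nl','post'],pairs):
    p,e=tri(t,a,s,b);X.append(p);print(n,p,'miss',e)
X=np.array(X)
B=np.array([(0,.091,.009),(-.03,.055,.009),(-.03,-.055,.009)])
Rb=lambda y:R.from_euler('z',y).as_matrix()@R.from_euler('y',-np.pi/6).as_matrix()
P=np.vstack([B,[.06,-.085,.07]]);I=[0,1,2,7]
f=least_squares(lambda q:((P@Rb(q[3]).T+q[:3])-X[I]).ravel(),[.55,0,.1,.1])
q=f.x;print('bed',q,'res',f.fun.reshape(-1,3))
M=Rb(q[3]);print('screws in bed',(X[3:7]-q[:3])@M)
for c in [(430,186),(648,153),(652,208),(440,241)]:
    print((onplane(t,*ct(*c),q[:3],M[:,2])-q[:3])@M)
# knob top plane at 110
k=onplane(t,*ct(741,197),q[:3]+M[:,2]*.11,M[:,2]);kb=(k-q[:3])@M
print('knob',k,kb,'dist post',np.linalg.norm(kb[:2]-[.06,-.085]))
np.save('bed.npy',q)
E
```

```text
end [0.5481 0.0418 0.0739] miss 0.0033779332745379996
ll [0.5272 0.0032 0.0567] miss 0.0037079234731828333
lr [ 0.5398 -0.1063  0.0594] miss 0.0037918003754408647
fl [0.6281 0.0651 0.1121] miss 0.003694861269653162
fr [ 0.6584 -0.1823  0.1107] miss 0.0038862481173776334
nr [ 0.5203 -0.2006  0.0305] miss 0.002365365900878837
nl [0.4898 0.0484 0.0298] miss 0.0025105923532993263
post [ 0.5938 -0.1298  0.1552] miss 0.0040642440943081505
bed [ 0.5645 -0.0477  0.0653  0.1312] res [[-0.      0.0002 -0.0008]
 [-0.0002 -0.0004  0.0014]
 [ 0.0016  0.0001 -0.0013]
 [-0.0014  0.0001  0.0007]]
screws in bed [[ 0.0908  0.1035  0.0016]
 [ 0.0881 -0.1458  0.0015]
 [-0.0727 -0.1458  0.0018]
 [-0.071   0.105  -0.    ]]
[0.0212 0.0799 0.    ]
[ 0.0201 -0.0866  0.    ]
[-0.0239 -0.0847  0.    ]
[-0.0234  0.0796  0.    ]
knob [ 0.5379 -0.1856  0.1667] [ 0.0122 -0.1332  0.11  ] dist post 0.06789356986237181
```

```bash
cat > plan.py <<'E'
from h import *
np.set_printoptions(precision=3,suppress=True)
def now():
    o=manip.get_obs();return np.array(o['position']),R.from_quat(o['ee_rot'])
def frame(y,z):
    "tool rotation from closing axis y and approach z"
    z=np.array(z,float)/np.linalg.norm(z);y=np.array(y,float);y-=z*(y@z);y/=np.linalg.norm(y)
    return R.from_matrix(np.c_[np.cross(y,z),y,z])
def step(p,r,p1,r1):
    return r.inv().apply(np.array(p1)-p)/.08,(r.inv()*r1).as_rotvec()/(np.pi/4)
def go(p,r,p1,r1,frac=1):
    "calls needed to go to p1,r1; prints shares per call"
    p1=np.array(p1);i=0
    while 1:
        d,w=step(p,r,p1,r1);k=max(np.abs(np.r_[d]).max(),np.abs(w).max()*1.0,1e-9)
        fd=min(1,1/max(np.abs(d).max(),1e-9));fw=min(1,1/max(np.abs(w).max(),1e-9))
        d2=d*fd;w2=w*fw;i+=1
        print(i,'shift',d2.round(3),'turn',w2.round(3))
        p=p+r.apply(d2*.08);r=r*R.from_rotvec(w2*np.pi/4)
        if fd==1 and fw==1 or i>14: return p,r
E
python3 - <<'E'
from plan import *
p,r=now()
a=np.radians(63.7);r1=frame((np.cos(a),np.sin(a),0),(0,0,-1))
print((r.inv()*r1).as_rotvec())
p,r=go(p,r,(.36,-.2,.2),r*R.from_rotvec([0,0,-np.radians(69)]))
p,r=go(p,r,(.4945,.3035,.14),r1)
E
```

```text
[-0.001 -0.001 -2.427]
1 shift [ 0.875 -1.     0.091] turn [ 0.  0. -1.]
2 shift [ 1.    -0.066  0.069] turn [ 0.     0.    -0.533]
3 shift [1.    0.368 0.073] turn [-0. -0.  0.]
4 shift [1.    0.368 0.073] turn [ 0.  0. -0.]
5 shift [1.    0.368 0.073] turn [0. 0. 0.]
6 shift [0.114 0.042 0.008] turn [ 0.  0. -0.]
1 shift [1.    0.152 0.118] turn [ 0.    -0.001 -1.   ]
2 shift [0.737 1.    0.143] turn [ 0.    -0.001 -0.557]
3 shift [0.201 1.    0.117] turn [-0. -0.  0.]
4 shift [0.201 1.    0.117] turn [ 0. -0.  0.]
5 shift [0.201 1.    0.117] turn [0. 0. 0.]
6 shift [0.201 1.    0.117] turn [0. 0. 0.]
7 shift [0.036 0.177 0.021] turn [0. 0. 0.]
```

```bash
A='[[[0.09,-0.1,0.01],[0,0,0]],[[0.18,-0.2,0.02],[0,0,0]],[[0.27,-0.3,0.03],[0,0,0]],[[0.36,-0.4,0.04],[0,0,0]],[[0.45,-0.5,0.05],[0,0,0]],[[0.54,-0.6,0.06],[0,0,0]],[[0.63,-0.7,0.07],[0,0,0]],[[0.72,-0.8,0.08],[0,0,0]],[[0.81,-0.9,0.09],[0,0,0]],[[0.9,-1,0.1],[0,0,0]]]'; : ; python3 -m inch '[[[0.09,-0.1,0.01],[0,0,0]],[[0.18,-0.2,0.02],[0,0,0]],[[0.27,-0.3,0.03],[0,0,0]],[[0.36,-0.4,0.04],[0,0,0]],[[0.45,-0.5,0.05],[0,0,0]],[[0.54,-0.6,0.06],[0,0,0]],[[0.63,-0.7,0.07],[0,0,0]],[[0.72,-0.8,0.08],[0,0,0]],[[0.81,-0.9,0.09],[0,0,0]],[[0.9,-1,0.1],[0,0,0]]]' 1 40
python3 -m inch '[[[0.09,-0.1,0.01],[0,0,0]],[[0.18,-0.2,0.02],[0,0,0]],[[0.27,-0.3,0.03],[0,0,0]],[[0.36,-0.4,0.04],[0,0,0]],[[0.45,-0.5,0.05],[0,0,0]],[[0.54,-0.6,0.06],[0,0,0]],[[0.63,-0.7,0.07],[0,0,0]],[[0.72,-0.8,0.08],[0,0,0]],[[0.81,-0.9,0.09],[0,0,0]],[[0.9,-1,0.1],[0,0,0]]]'
python3 -m inch '[[[0.09,-0.1,0.01],[0,0,0]],[[0.18,-0.2,0.02],[0,0,0]],[[0.27,-0.3,0.03],[0,0,0]],[[0.36,-0.4,0.04],[0,0,0]],[[0.45,-0.5,0.05],[0,0,0]],[[0.54,-0.6,0.06],[0,0,0]],[[0.63,-0.7,0.07],[0,0,0]],[[0.72,-0.8,0.08],[0,0,0]],[[0.81,-0.9,0.09],[0,0,0]],[[0.9,-1,0.1],[0,0,0]]]'
python3 -m inch '[[[0.09,-0.1,0.01],[0,0,0]],[[0.18,-0.2,0.02],[0,0,0]],[[0.27,-0.3,0.03],[0,0,0]],[[0.36,-0.4,0.04],[0,0,0]],[[0.45,-0.5,0.05],[0,0,0]],[[0.54,-0.6,0.06],[0,0,0]],[[0.63,-0.7,0.07],[0,0,0]],[[0.72,-0.8,0.08],[0,0,0]],[[0.81,-0.9,0.09],[0,0,0]],[[0.9,-1,0.1],[0,0,0]]]'
python3 - <<'E'
from plan import *
p,r=now();print(p,manip.get_obs()['joint_pos'])
a=np.radians(63.7);r1=frame((np.cos(a),np.sin(a),0),(0,0,-1))
go(p,r,(.4945,.3035,.10),r1)
E
```

```text
clock: 1.1
position: [0.2079, -0.5083, 0.2233]
ee_rot: [0.992, 0.128, -0.0, 0.0]
ft_force: [0.1, -0.5, 0.6]
grip_width: 0.998
grasp_force: 0.0
clock: 2.1
position: [0.2574, -0.4126, 0.2153]
ee_rot: [0.992, 0.128, 0.0, 0.0]
ft_force: [0.0, -0.9, 0.8]
grip_width: 1.001
grasp_force: 0.0
clock: 3.1
position: [0.3068, -0.3171, 0.2073]
ee_rot: [0.992, 0.128, 0.0, 0.0]
ft_force: [-0.5, -0.2, -0.3]
grip_width: 1.002
grasp_force: 0.0
clock: 4.1
position: [0.3562, -0.2214, 0.1993]
ee_rot: [0.992, 0.128, 0.0, 0.0]
ft_force: [0.0, -0.0, -0.7]
grip_width: 0.998
grasp_force: 0.0
[ 0.356 -0.221  0.199] [ 0.918 -0.085 -0.442  1.988 -0.039  1.23  -0.825]
1 shift [ 0.564 -1.     0.21 ] turn [ 0.  0. -1.]
2 shift [ 1.    -0.279  0.19 ] turn [ 0.  0. -1.]
3 shift [1.    0.564 0.21 ] turn [ 0.  0. -1.]
4 shift [0.279 1.    0.19 ] turn [ 0.    0.   -0.09]
5 shift [0.204 1.    0.187] turn [-0. -0. -0.]
6 shift [0.204 1.    0.187] turn [-0.  0.  0.]
7 shift [0.074 0.364 0.068] turn [0. 0. 0.]
```

```bash
python3 -m inch '[[[0.06,-0.1,0.02],[0,0,-0.1]],[[0.12,-0.2,0.04],[0,0,-0.2]],[[0.18,-0.3,0.06],[0,0,-0.3]],[[0.24,-0.4,0.08],[0,0,-0.4]],[[0.3,-0.5,0.1],[0,0,-0.5]],[[0.36,-0.6,0.12],[0,0,-0.6]],[[0.42,-0.7,0.14],[0,0,-0.7]],[[0.48,-0.8,0.16],[0,0,-0.8]],[[0.54,-0.9,0.18],[0,0,-0.9]],[[0.6,-1,0.2],[0,0,-1]]]'
python3 -m inch '[[[0.1,-0.03,0.02],[0,0,-0.1]],[[0.2,-0.06,0.04],[0,0,-0.2]],[[0.3,-0.09,0.06],[0,0,-0.3]],[[0.4,-0.12,0.08],[0,0,-0.4]],[[0.5,-0.15,0.1],[0,0,-0.5]],[[0.6,-0.18,0.12],[0,0,-0.6]],[[0.7,-0.21,0.14],[0,0,-0.7]],[[0.8,-0.24,0.16],[0,0,-0.8]],[[0.9,-0.27,0.18],[0,0,-0.9]],[[1,-0.3,0.2],[0,0,-1]]]'
python3 -m inch '[[[0.1,0.06,0.02],[0,0,-0.1]],[[0.2,0.12,0.04],[0,0,-0.2]],[[0.3,0.18,0.06],[0,0,-0.3]],[[0.4,0.24,0.08],[0,0,-0.4]],[[0.5,0.3,0.1],[0,0,-0.5]],[[0.6,0.36,0.12],[0,0,-0.6]],[[0.7,0.42,0.14],[0,0,-0.7]],[[0.8,0.48,0.16],[0,0,-0.8]],[[0.9,0.54,0.18],[0,0,-0.9]],[[1,0.6,0.2],[0,0,-1]]]'
python3 -m inch '[[[0.03,0.1,0.02],[0,0,-0.01]],[[0.06,0.2,0.04],[0,0,-0.02]],[[0.09,0.3,0.06],[0,0,-0.03]],[[0.12,0.4,0.08],[0,0,-0.04]],[[0.15,0.5,0.1],[0,0,-0.05]],[[0.18,0.6,0.12],[0,0,-0.06]],[[0.21,0.7,0.14],[0,0,-0.07]],[[0.24,0.8,0.16],[0,0,-0.08]],[[0.27,0.9,0.18],[0,0,-0.09]],[[0.3,1,0.2],[0,0,-0.09]]]'
python3 -m inch '[[[0.02,0.1,0],[0,0,0]],[[0.04,0.2,0],[0,0,0]],[[0.06,0.3,0],[0,0,0]],[[0.08,0.4,0],[0,0,0]],[[0.1,0.5,0],[0,0,0]],[[0.12,0.6,0],[0,0,0]],[[0.14,0.7,0],[0,0,0]],[[0.16,0.8,0],[0,0,0]],[[0.18,0.9,0],[0,0,0]],[[0.2,1,0],[0,0,0]]]'
python3 - <<'E'
from plan import *
p,r=now();print(p,manip.get_obs()['joint_pos'])
a=np.radians(63.7);r1=frame((np.cos(a),np.sin(a),0),(0,0,-1))
go(p,r,(.4945,.3035,.10),r1)
c=cam('wrist')
h=cv2.cvtColor(c['im'],cv2.COLOR_RGB2HSV)
m=cv2.morphologyEx(cv2.inRange(h,(105,120,60),(130,255,255)),cv2.MORPH_CLOSE,np.ones((31,31)))
k,l,st,ce=cv2.connectedComponentsWithStats(m)
for i in range(1,k):
    if st[i,4]>1000:
        pts=np.argwhere(l==i)[:,::-1];w=np.array([onz(c,u,v,.03)[:2] for u,v in pts])
        ev,V=np.linalg.eigh(np.cov(w.T));a=V[:,1]
        print(st[i],ce[i],w.mean(0),np.degrees(np.arctan2(a[1],a[0])),np.sqrt(12*ev))
save(c,'pics/w1.png')
E
```

```text
clock: 5.1
position: [0.3822, -0.1319, 0.1832]
ee_rot: [0.867, 0.499, -0.0, 0.0]
ft_force: [0.4, 0.4, -0.1]
grip_width: 1.001
grasp_force: 0.0
clock: 6.1
position: [0.4018, -0.0507, 0.1672]
ee_rot: [0.61, 0.793, -0.0, 0.0]
ft_force: [-1.3, 0.0, -0.4]
grip_width: 0.995
grasp_force: 0.0
clock: 7.1
position: [0.428, 0.0389, 0.1512]
ee_rot: [0.26, 0.966, 0.0, 0.0]
ft_force: [0.4, -0.3, 0.0]
grip_width: 1.002
grasp_force: 0.0
clock: 8.1
position: [0.4478, 0.1199, 0.1351]
ee_rot: [0.227, 0.974, -0.0, -0.0]
ft_force: [0.3, -0.1, 0.4]
grip_width: 0.999
grasp_force: 0.0
clock: 9.1
position: [0.4689, 0.1987, 0.1353]
ee_rot: [0.227, 0.974, -0.0, 0.0]
ft_force: [0.2, -0.3, 0.8]
grip_width: 0.999
grasp_force: 0.0
[0.469 0.199 0.135] [ 0.241  0.25  -0.815  1.848  0.201  1.128  0.467]
1 shift [0.223 1.    0.335] turn [-0.  0.  0.]
2 shift [0.071 0.317 0.106] turn [ 0. -0.  0.]
[ 127    0  132   20 1420] [174.187   6.323] [0.301 0.2  ] 66.30475859593676 [0.01  0.082]
[ 379  119   53  115 4737] [404.181 175.107] [0.491 0.305] 153.41028953555087 [0.034 0.095]
```

View pics/w1.png

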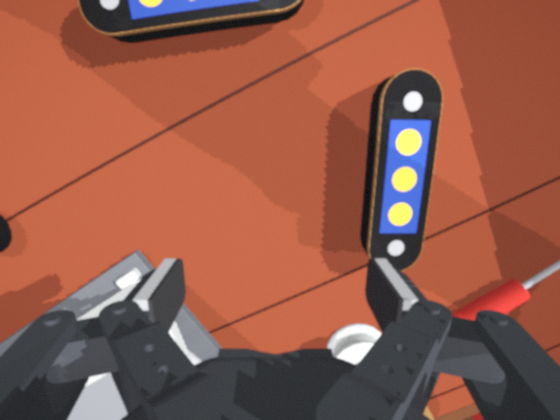

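The wrist view shows the target head at (404,175), clear of its neighbours, which agrees with the other views. I'll move over it and go down.

```bash
python3 - <<'E'
from plan import *
p,r=now();a=np.radians(63.4);r1=frame((np.cos(a),np.sin(a),0),(0,0,-1))
p,r=go(p,r,(.493,.304,.06),r1);go(p,r,(.493,.304,.003),r1)
E
```

```text
1 shift [0.235 1.    0.727] turn [ 0.001 -0.     0.008]
2 shift [0.072 0.298 0.217] turn [-0. -0. -0.]
1 shift [-0.    -0.     0.712] turn [ 0. -0.  0.]
```

```bash
python3 -m inch '[[[0.02,0.1,0.05],[0,0,0]],[[0.05,0.2,0.1],[0,0,0]],[[0.07,0.3,0.15],[0,0,0]],[[0.1,0.4,0.2],[0,0,0]],[[0.12,0.5,0.25],[0,0,0]],[[0.15,0.6,0.3],[0,0,0]],[[0.17,0.7,0.35],[0,0,0]],[[0.2,0.8,0.4],[0,0,0]],[[0.22,0.9,0.45],[0,0,0]],[[0.24,1,0.5],[0,0,0.01]]]'
python3 -m inch '[[[0.03,0.15,0.05],[0,0,0]],[[0.07,0.3,0.15],[0,0,0]],[[0.07,0.3,0.27],[0,0,0]],[[0.07,0.3,0.4],[0,0,0]],[[0.07,0.3,0.53],[0,0,0]],[[0.07,0.3,0.66],[0,0,0]],[[0.07,0.3,0.79],[0,0,0]],[[0.07,0.3,0.92],[0,0,0]],[[0.07,0.3,1],[0,0,0]],[[0.07,0.3,1],[0,0,0]]]'
python3 - <<'E'
from plan import *
p,r=now();a=np.radians(63.4);print(p,manip.get_obs()['ft_force'])
go(p,r,(.493,.304,.003),frame((np.cos(a),np.sin(a),0),(0,0,-1)))
E
```

```text
clock: 10.15
position: [0.4871, 0.2789, 0.0949]
ee_rot: [0.231, 0.973, -0.0, 0.0]
ft_force: [0.4, 0.4, -0.0]
grip_width: 0.997
grasp_force: 0.0
clock: 11.15
position: [0.4923, 0.3018, 0.0142]
ee_rot: [0.231, 0.973, -0.001, -0.001]
ft_force: [0.3, -0.1, 0.2]
grip_width: 0.997
grasp_force: 0.0
[0.492 0.302 0.014] [ 0.262 -0.139  0.198]
1 shift [0.004 0.029 0.14 ] turn [-0.002 -0.001 -0.003]
```

```bash
python3 -m inch '[[[0,0.03,0.14],[0,0,0]],[[0,0.03,0.14],[0,0,0]],[[0,0.03,0.14],[0,0,0]],[[0,0.03,0.14],[0,0,0]],[[0,0.03,0.14],[0,0,0]],[[0,0.03,0.14],[0,0,0]],[[0,0.03,0.14],[0,0,0]],[[0,0.03,0.14],[0,0,0]],[[0,0.03,0.14],[0,0,0]],[[0,0.03,0.14],[0,0,0]]]' 0 60
python3 - <<'E'
from plan import *
q=np.load('bed.npy');o,y=q[:3],q[3]
M=R.from_euler('z',y).as_matrix()@R.from_euler('y',-np.pi/6).as_matrix()
p,r=now();print(p,r.as_matrix())
r1=frame(M[:,0],-M[:,2]);B=lambda x,yy,z:o+M@np.array([x,yy,z])
print('hover',B(.006,-.008,.10),B(.006,-.008,.003),'rot',(r.inv()*r1).as_rotvec()/(np.pi/4))
p,r=go(p,r,p+[0,0,.08],r)
p,r=go(p,r,B(.006,-.012,.06),r1)
p,r=go(p,r,B(.006,-.008,.012),r1)
E
```

```text
clock: 12.15
position: [0.4937, 0.3042, 0.0041]
ee_rot: [0.231, 0.973, -0.0, -0.0]
ft_force: [-0.5, 0.6, -1.8]
grip_width: 0.553
grasp_force: 64.2
[0.494 0.304 0.004] [[-0.893  0.45  -0.   ]
 [ 0.45   0.893 -0.   ]
 [-0.    -0.    -1.   ]]
hover [ 0.521 -0.061  0.155] [ 0.569 -0.055  0.071] rot [-0.613 -0.324  1.209]
1 shift [-0. -0. -1.] turn [0. 0. 0.]
1 shift [-0.678 -1.    -0.118] turn [-0.507 -0.268  1.   ]
2 shift [-1.    -0.127 -0.128] turn [-0.106 -0.056  0.209]
3 shift [-1.     0.047 -0.086] turn [0. 0. 0.]
4 shift [-1.     0.047 -0.086] turn [0. 0. 0.]
5 shift [-0.407  0.019 -0.035] turn [0. 0. 0.]
1 shift [ 0.05 -0.    0.6 ] turn [0. 0. 0.]
```

```bash
python3 -m inch '[[[0,0,-0.2],[0,0,0]],[[0,0,-0.4],[0,0,0]],[[0,0,-0.6],[0,0,0]],[[-0.1,-0.14,-0.8],[-0.08,-0.04,0.14]],[[-0.2,-0.28,-1],[-0.16,-0.08,0.28]],[[-0.3,-0.42,-1],[-0.24,-0.12,0.42]],[[-0.4,-0.56,-1],[-0.3,-0.16,0.56]],[[-0.5,-0.7,-1],[-0.37,-0.2,0.7]],[[-0.6,-0.85,-1],[-0.44,-0.24,0.86]],[[-0.7,-1,-1],[-0.51,-0.27,1]]]'
python3 - <<'E'
from plan import *
q=np.load('bed.npy');o,y=q[:3],q[3]
M=R.from_euler('z',y).as_matrix()@R.from_euler('y',-np.pi/6).as_matrix()
p,r=now();print(p,manip.get_obs()['grip_width'])
r1=frame(M[:,0],-M[:,2]);B=lambda x,yy,z:o+M@np.array([x,yy,z])
p,r=go(p,r,B(.006,-.012,.06),r1)
E
```

```text
clock: 13.15
position: [0.5081, 0.2072, 0.0857]
ee_rot: [0.579, 0.785, 0.166, 0.146]
ft_force: [-0.2, -0.3, -3.3]
grip_width: 0.549
grasp_force: 64.1
[0.508 0.207 0.086] 0.5490196307907823
1 shift [-1.    -0.114 -0.156] turn [-0.097 -0.054  0.203]
2 shift [-1.     0.056 -0.114] turn [ 0. -0.  0.]
3 shift [-1.     0.056 -0.114] turn [-0. -0. -0.]
4 shift [-0.391  0.022 -0.045] turn [0. 0. 0.]
```

```bash
python3 -m inch '[[[-0.1,0,-0.04],[-0.02,-0.01,0.04]],[[-0.2,-0.01,-0.08],[-0.04,-0.02,0.08]],[[-0.3,-0.02,-0.12],[-0.06,-0.03,0.12]],[[-0.4,-0.04,-0.16],[-0.08,-0.04,0.16]],[[-0.5,-0.05,-0.2],[-0.1,-0.05,0.2]],[[-0.6,-0.06,-0.22],[-0.1,-0.05,0.2]],[[-0.7,-0.07,-0.24],[-0.1,-0.05,0.2]],[[-0.8,-0.08,-0.26],[-0.1,-0.05,0.2]],[[-0.9,-0.1,-0.28],[-0.1,-0.05,0.2]],[[-1,-0.11,-0.3],[-0.1,-0.05,0.2]]]'
python3 -m inch '[[[-0.1,0,0],[0,0,0]],[[-0.2,0.01,0],[0,0,0]],[[-0.3,0.01,0],[0,0,0]],[[-0.4,0.02,0],[0,0,0]],[[-0.5,0.02,0],[0,0,0]],[[-0.6,0.03,0],[0,0,0]],[[-0.7,0.04,0],[0,0,0]],[[-0.8,0.04,0],[0,0,0]],[[-0.9,0.05,0],[0,0,0]],[[-1,0.06,0],[0,0,0]]]'
python3 -m inch '[[[-0.1,0,0],[0,0,0]],[[-0.2,0.01,0],[0,0,0]],[[-0.3,0.01,0],[0,0,0]],[[-0.4,0.02,0],[0,0,0]],[[-0.5,0.02,0],[0,0,0]],[[-0.6,0.03,0],[0,0,0]],[[-0.7,0.04,0],[0,0,0]],[[-0.8,0.04,0],[0,0,0]],[[-0.9,0.05,0],[0,0,0]],[[-1,0.06,0],[0,0,0]]]'
python3 - <<'E'
from plan import *
q=np.load('bed.npy');o,y=q[:3],q[3]
M=R.from_euler('z',y).as_matrix()@R.from_euler('y',-np.pi/6).as_matrix()
p,r=now();ob=manip.get_obs();print('bed xyz',(p-o)@M,ob['ft_force'],ob['joint_pos'])
r1=frame(M[:,0],-M[:,2]);B=lambda x,yy,z:o+M@np.array([x,yy,z])
p,r=go(p,r,B(.006,-.010,.020),r1)
import pickle
c=cam('wrist');save(c,'pics/w2.png');pickle.dump(c,open('cw2.pkl','wb'))
E
```

```text
clock: 14.15
position: [0.514, 0.1263, 0.1056]
ee_rot: [0.634, 0.729, 0.195, 0.169]
ft_force: [0.1, -0.4, -3.5]
grip_width: 0.554
grasp_force: 64.1
clock: 15.15
position: [0.5293, 0.0476, 0.1079]
ee_rot: [0.634, 0.729, 0.195, 0.169]
ft_force: [0.1, 1.0, -3.0]
grip_width: 0.55
grasp_force: 64.1
clock: 16.15
position: [0.5446, -0.031, 0.1102]
ee_rot: [0.634, 0.729, 0.195, 0.169]
ft_force: [-0.5, 0.6, -4.0]
grip_width: 0.548
grasp_force: 64.1
bed xyz [0.007 0.019 0.048] [-0.468  0.569 -3.953] [ 0.289 -0.013 -0.261  2.24  -0.221  0.407  0.349]
1 shift [-0.366 -0.018  0.344] turn [-0.002 -0.006  0.01 ]
```

View pics/w2.png

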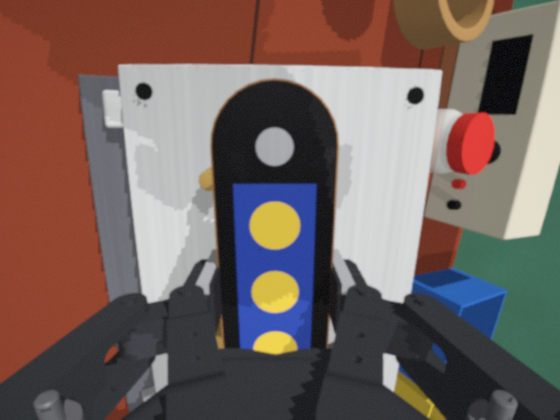

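The wrist view shows the head straight in the grip, the bed screws at (144,91) and (415,95), and one lower pin at (207,178). I'll check the bed frame against the screws.

```bash
python3 - <<'E'
from plan import *
import pickle
q=np.load('bed.npy');o,y=q[:3],q[3]
M=R.from_euler('z',y).as_matrix()@R.from_euler('y',-np.pi/6).as_matrix()
c=pickle.load(open('cw2.pkl','rb'))
for u in [(144,91),(415,95)]: print('screw',(onplane(c,*u,o,M[:,2])-o)@M)
p,r=now();B0=(p-o)@M
for u in [(274,147),(274.5,80)]: print('head bolt/tip',(onplane(c,*u,o+M[:,2]*(B0[2]+.026),M[:,2])-o)@M-B0)
print('pin top edge',(onplane(c,207,170,o+M[:,2]*.018,M[:,2])-o)@M)
E
```

```text
screw [-0.072  0.106 -0.   ]
screw [ 0.089  0.105 -0.   ]
head bolt/tip [-0.002  0.062  0.026]
head bolt/tip [-0.002  0.085  0.026]
pin top edge [-0.032  0.062  0.018]
```

```bash
python3 -m inch '[[[-0.12,0,0],[0,0,0]],[[-0.24,0,0.05],[0,0,0.01]],[[-0.36,-0.01,0.1],[0,0,0.01]],[[-0.36,-0.01,0.2],[0,0,0.01]],[[-0.36,-0.01,0.3],[0,0,0.01]],[[-0.36,-0.01,0.38],[0,0,0.01]],[[-0.36,-0.01,0.44],[0,0,0.01]],[[-0.36,-0.01,0.49],[0,0,0.01]],[[-0.36,-0.01,0.52],[0,0,0.01]],[[-0.36,-0.01,0.52],[0,0,0.01]]]'
cat > st.py <<'E'
from plan import *
q=np.load('bed.npy');o,y=q[:3],q[3]
M=R.from_euler('z',y).as_matrix()@R.from_euler('y',-np.pi/6).as_matrix()
Fm=lambda:manip.get_obs()
def st():
    b=Fm();p,r=now()
    print('t',round(b['clock'],2),'bed xyz mm',((p-o)@M*1e3).round(1),'F bed',(M.T@b['ft_force']).round(1),'T bed',(M.T@b['torque']).round(3),'grip',round(b['grip_width']*85,1),round(b['grasp_force'],1),'tau7',round(b['tau'][6],3),'j7',round(b['joint_pos'][6],3))
if __name__=='__main__': st()
E
python3 st.py
```

```text
clock: 17.2
position: [0.568, -0.0563, 0.073]
ee_rot: [0.637, 0.727, 0.195, 0.168]
ft_force: [-0.6, -0.9, -4.2]
grip_width: 0.551
grasp_force: 64.2
t 17.2 bed xyz mm [ 5.9 -9.   5.5] F bed [-2.7 -0.8 -3.3] T bed [-0.046  0.859 -0.005] grip 46.8 64.2 tau7 -0.017 j7 0.458
```

```bash
python3 -m inch '[[[0,0,0.005],[0,0,0]],[[0,0,0.01],[0,0,0]],[[0,0,0.015],[0,0,0]],[[0,0,0.02],[0,0,0]],[[0,0,0.025],[0,0,0]],[[0,0,0.03],[0,0,0]],[[0,0,0.03],[0,0,0]],[[0,0,0.03],[0,0,0]],[[0,0,0.03],[0,0,0]],[[0,0,0.03],[0,0,0]]]' >/dev/null; python3 st.py
```

```text
t 18.2 bed xyz mm [ 6.2 -9.1  4.5] F bed [-9.2  4.7 32.8] T bed [ 0.539  2.09  -0.048] grip 46.4 68.5 tau7 0.074 j7 0.457
```

```bash
python3 -m inch '[[[0,0,-0.012],[0,0,0]],[[0,-0.015,-0.012],[0,0,0]],[[0,-0.03,-0.012],[0,0,0]],[[0,-0.045,-0.012],[0,0,0]],[[0,-0.055,-0.012],[0,0,0]],[[0,-0.065,-0.012],[0,0,0]],[[0,-0.075,-0.012],[0,0,0]],[[0,-0.08,-0.012],[0,0,0]],[[0,-0.08,-0.012],[0,0,0]],[[0,-0.08,-0.012],[0,0,0]]]' >/dev/null; python3 st.py
```

```text
t 19.2 bed xyz mm [ 0.4 -9.5  4.5] F bed [ 2.3 -0.1  5.5] T bed [-0.451 -0.138  0.248] grip 46.8 65.2 tau7 -0.203 j7 0.475
```

```bash
python3 -m inch '[[[0,-0.005,0],[0,0,0]],[[0,-0.01,0],[0,0,0]],[[0,-0.015,0],[0,0,0]],[[0,-0.02,0],[0,0,0]],[[0,-0.02,0],[0,0,0]],[[0,-0.02,0],[0,0,0]],[[0,-0.02,0],[0,0,0]],[[0,-0.02,0],[0,0,0]],[[0,-0.02,0],[0,0,0]],[[0,-0.02,0],[0,0,0]]]' >/dev/null; python3 st.py
```

```text
t 20.2 bed xyz mm [-1.2 -9.5  4.5] F bed [ 2.7 -0.3  4.3] T bed [-0.45  -0.096  0.218] grip 46.8 65.2 tau7 -0.199 j7 0.479
```

```bash
python3 -m inch '[[[0,-0.005,0],[0,0,0]],[[0,-0.01,0],[0,0,0]],[[0,-0.015,0],[0,0,0]],[[0,-0.02,0],[0,0,0]],[[0,-0.025,0],[0,0,0]],[[0,-0.03,0],[0,0,0]],[[0,-0.03,0],[0,0,0]],[[0,-0.03,0],[0,0,0]],[[0,-0.03,0],[0,0,0]],[[0,-0.03,0],[0,0,0]]]' >/dev/null; python3 st.py
```

```text
t 21.2 bed xyz mm [-1.8 -9.6  4.6] F bed [ 9.9 -0.1 -3.2] T bed [-0.51  -1.633 -0.549] grip 46.5 64.0 tau7 0.569 j7 0.485
```

```bash
python3 -m inch '[[[0.02,0,0],[0,0,0]],[[0.04,0,0],[0,0,0]],[[0.06,0,0],[0,0,0]],[[0.08,0,0],[0,0,0]],[[0.1,0,0],[0,0,0]],[[0.11,0,0],[0,0,0]],[[0.12,0,0],[0,0,0]],[[0.13,0,0],[0,0,0]],[[0.13,0,0],[0,0,0]],[[0.13,0,0],[0,0,0]]]' >/dev/null; python3 st.py
```

```text
t 22.2 bed xyz mm [-1.5 -0.9  4.9] F bed [10.3 -7.1 -3. ] T bed [-1.496 -1.653 -0.499] grip 46.6 64.1 tau7 0.491 j7 0.432
```

```bash
python3 -m inch '[[[0.005,0,0],[0,0,0]],[[0.01,0,0],[0,0,0]],[[0.015,0,0],[0,0,0]],[[0.02,0,0],[0,0,0]],[[0.02,0,0],[0,0,0]],[[0.02,0,0],[0,0,0]],[[0.02,0,0],[0,0,0]],[[0.02,0,0],[0,0,0]],[[0.02,0,0],[0,0,0]],[[0.02,0,0],[0,0,0]]]' >/dev/null; python3 - <<'E'
from st import *
import pickle
st()
p,r=now();print('tool y in bed',M.T@r.as_matrix()[:,1],'tool z in bed',M.T@r.as_matrix()[:,2])
c=cam('wrist');pickle.dump(c,open('cw3.pkl','wb'));save(c,'pics/w3.png')
E
```

```text
t 23.2 bed xyz mm [-1.4  0.5  5. ] F bed [ 9.8 -7.5 -2.4] T bed [-1.651 -1.622 -0.468] grip 46.8 64.2 tau7 0.461 j7 0.424
tool y in bed [ 1.    -0.004  0.004] tool z in bed [ 0.004  0.001 -1.   ]
```

View pics/w3.png

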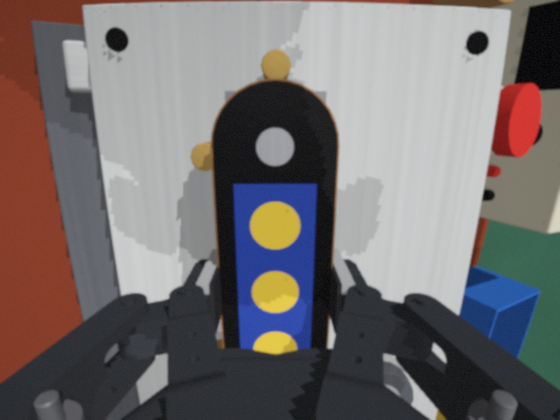

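The wrist view shows the head against the lower pin at (203,156), with the end pin at (275,65) just beyond its tip at (275,80). I'll measure the remaining gap.

```bash
python3 - <<'E'
from st import *
import pickle
c=pickle.load(open('cw3.pkl','rb'));im=c['im']
print('end pin col275',[tuple(im[v,275]) for v in range(48,90,3)])
h=cv2.cvtColor(im,cv2.COLOR_RGB2HSV);m=cv2.inRange(h,(12,100,80),(32,255,255));m[110:140]=0
k,l,s,ce=cv2.connectedComponentsWithStats(m[:180])
for i in range(1,k):
    if s[i,4]>60: print(s[i],ce[i])
pl=lambda u,v,z:(onplane(c,u,v,o+M[:,2]*z,M[:,2])-o)@M*1e3
print('pin top centre guess',pl(275,63,.018),'pin far edge',pl(275,49,.018),'tip',pl(274.5,80,.0305),'left edge',pl(212.5,155,.0305),'right',pl(338,155,.0305), 'low pin left edge',pl(190,153,.018))
E
```

```text
end pin col275 [(np.uint8(174), np.uint8(169), np.uint8(159)), (np.uint8(179), np.uint8(149), np.uint8(86)), (np.uint8(180), np.uint8(149), np.uint8(84)), (np.uint8(178), np.uint8(148), np.uint8(84)), (np.uint8(175), np.uint8(145), np.uint8(82)), (np.uint8(175), np.uint8(145), np.uint8(81)), (np.uint8(175), np.uint8(145), np.uint8(82)), (np.uint8(173), np.uint8(143), np.uint8(82)), (np.uint8(169), np.uint8(139), np.uint8(79)), (np.uint8(165), np.uint8(136), np.uint8(77)), (np.uint8(147), np.uint8(114), np.uint8(68)), (np.uint8(56), np.uint8(45), np.uint8(37)), (np.uint8(30), np.uint8(31), np.uint8(31)), (np.uint8(32), np.uint8(29), np.uint8(29))]
[433   0  80   7 388] [473.454   2.098]
[250  50  48  36 737] [275.299  66.711]
[192 140  22  40 510] [203.518 156.322]
pin top centre guess [-1.777 92.419 18.   ] pin far edge [-1.756 97.508 18.   ] tip [-2.041 84.621 30.5  ] left edge [-25.643  58.086  30.5  ] right [21.927 57.867 30.5  ] low pin left edge [-37.536  57.686  18.   ]
```

```bash
python3 -m inch '[[[0.005,0,0.005],[0,0,0]],[[0.01,0,0.01],[0,0,0]],[[0.015,0,0.012],[0,0,0]],[[0.02,0,0.012],[0,0,0]],[[0.025,0,0.012],[0,0,0]],[[0.025,0,0.012],[0,0,0]],[[0.025,0,0.012],[0,0,0]],[[0.025,0,0.012],[0,0,0]],[[0.025,0,0.012],[0,0,0]],[[0.025,0,0.012],[0,0,0]]]' >/dev/null; python3 st.py
```

```text
t 24.25 bed xyz mm [-1.4  1.   4.5] F bed [  6.8 -11.1   9.7] T bed [-2.647 -0.72  -0.223] grip 46.5 65.6 tau7 0.219 j7 0.413
```

Force on +y has risen, so the head is home against all three pins. I'll release and retract.

```bash
python3 -m inch '[[[0,0,0],[0,0,0]],[[0,0,0],[0,0,0]],[[0,0,0],[0,0,0]],[[0,0,0],[0,0,0]],[[0,0,0],[0,0,0]],[[0,0,-0.05],[0,0,0]],[[0,0,-0.2],[0,0,0]],[[0,0,-0.45],[0,0,0]],[[0,0,-0.7],[0,0,0]],[[0,0,-1],[0,0,0]]]' 0.8; python3 - <<'E'
from st import *
import pickle
st()
c=cam('wrist');pickle.dump(c,open('cw4.pkl','wb'));save(c,'pics/w4.png')
p,r=now();r1=frame(M[:,1],-M[:,2]);B=lambda x,yy,z:o+M@np.array([x,yy,z])
p,r=go(p,r,B(.0102,-.134,.15),r1); go(p,r,B(.0102,-.134,.08),r1)
E
```

```text
clock: 25.25
position: [0.5181, -0.049, 0.1358]
ee_rot: [0.637, 0.727, 0.195, 0.168]
ft_force: [-0.2, -0.4, 0.2]
grip_width: 0.799
grasp_force: 0.0
t 25.25 bed xyz mm [-4.7  4.8 84.1] F bed [-0.1 -0.4  0.2] T bed [0.022 0.49  0.029] grip 67.9 0.0 tau7 -0.119 j7 0.441
1 shift [-1.     0.095 -0.461] turn [ 0.002 -0.001 -1.   ]
2 shift [-0.56  -0.463 -0.332] turn [ 0.002 -0.001 -1.   ]
3 shift [0. 0. 0.] turn [ 0.    -0.    -0.001]
1 shift [ 0.    -0.     0.875] turn [0. 0. 0.]
```

View pics/w4.png

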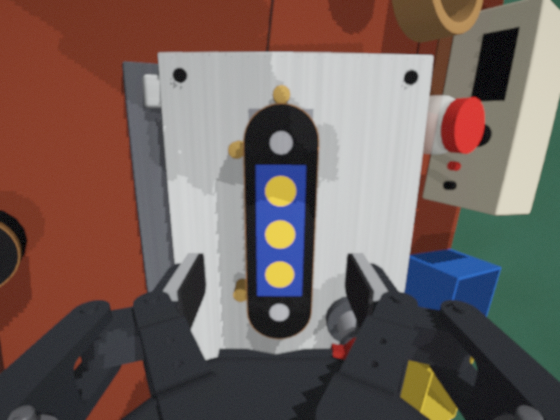

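Released. The head lies against the lower pins at (237,149) and (241,290) and the end pin at (281,94). Next I'll go over the knob, rising first.

```bash
python3 -m inch '[[[-0.1,0,-0.2],[0,0,-0.1]],[[-0.2,0.02,-0.4],[0,0,-0.2]],[[-0.3,0.03,-0.6],[0,0,-0.3]],[[-0.4,0.04,-0.8],[0,0,-0.4]],[[-0.5,0.05,-0.85],[0,0,-0.5]],[[-0.6,0.06,-0.85],[0,0,-0.6]],[[-0.7,0.07,-0.85],[0,0,-0.7]],[[-0.8,0.08,-0.85],[0,0,-0.8]],[[-0.9,0.09,-0.85],[0,0,-0.9]],[[-1,0.1,-0.85],[0,0,-1]]]' 0.85
python3 -m inch '[[[-0.06,-0.05,0],[0,0,-0.1]],[[-0.12,-0.1,0],[0,0,-0.2]],[[-0.18,-0.15,0],[0,0,-0.3]],[[-0.24,-0.2,0],[0,0,-0.4]],[[-0.3,-0.25,0],[0,0,-0.5]],[[-0.36,-0.3,0],[0,0,-0.6]],[[-0.42,-0.35,0],[0,0,-0.7]],[[-0.48,-0.4,0],[0,0,-0.8]],[[-0.52,-0.44,0],[0,0,-0.9]],[[-0.56,-0.46,0],[0,0,-1]]]' >/dev/null
python3 - <<'E'
from st import *
import pickle
st()
c=cam('wrist');pickle.dump(c,open('cw5.pkl','wb'));save(c,'pics/w5.png')
p,r=now();print(manip.get_obs()['joint_pos'],M.T@r.as_matrix())
E
```

```text
clock: 26.3
position: [0.5028, -0.1325, 0.198]
ee_rot: [0.309, 0.916, 0.116, 0.23]
ft_force: [-0.7, -0.2, 0.3]
grip_width: 0.851
grasp_force: 0.0
t 27.3 bed xyz mm [   9.3 -133.7  150.7] F bed [-0.1  0.6  0.9] T bed [-0.006  0.526 -0.018] grip 72.5 0.0 tau7 -1.707 j7 2.371
[ 0.198 -0.106  0.23   2.107 -0.38   0.726  2.376] [[-1.    -0.007 -0.002]
 [-0.007  1.     0.004]
 [ 0.002  0.004 -1.   ]]
```

View pics/w5.png

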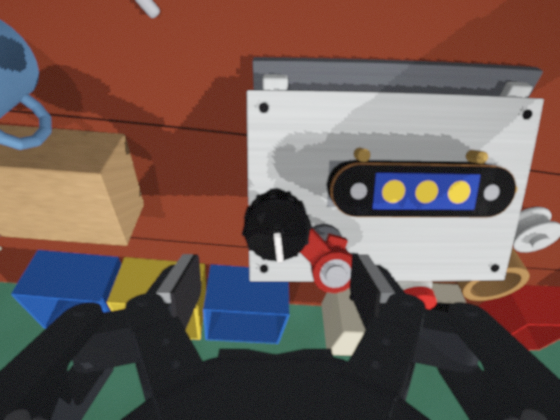

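The wrist view shows the knob's top disc centred near (278,231), its pointer at (279,247), the post at (334,271) and the head still home. I'll convert these to bed coordinates.

```bash
python3 - <<'E'
from st import *
import pickle
c=pickle.load(open('cw5.pkl','rb'))
pl=lambda u,v,z:(onplane(c,u,v,o+M[:,2]*z,M[:,2])-o)@M*1e3
k=pl(278,231,.11);po=pl(334,271,.07);print('knob',k,'edge',pl(278,262,.11),pl(246,231,.11),pl(310,231,.11),'post',po,'d',np.linalg.norm((k-po)[:2]))
print('head bolts',pl(360,190,.03),pl(492,191,.03))
E
```

```text
knob [   6.027 -131.663  110.   ] edge [  27.571 -131.564  110.   ] [   6.04 -151.94  110.  ] [   6.031 -111.361  110.   ] post [ 54.969 -85.758  70.   ] d 67.10121073562159
head bolts [ -2.95  -58.449  30.   ] [-2.548 62.903 30.   ]
```

```bash
python3 -m inch '[[[0.01,0,0.1],[0,0,0]],[[0.01,0,0.2],[0,0,0]],[[0.01,0,0.3],[0,0,0]],[[0.01,0,0.4],[0,0,0]],[[0.01,0,0.5],[0,0,0]],[[0.01,0,0.6],[0,0,0]],[[0.01,0,0.7],[0,0,0]],[[0.01,0,0.8],[0,0,0]],[[0.01,0,0.88],[0,0,0]],[[0.01,0,0.88],[0,0,0]]]' >/dev/null; python3 - <<'E'
from st import *
st()
p,r=now();b=(p-o)@M*1e3
c=np.array([57.8,-84.7])
for a in np.linspace(-136,-215,11)[1:]:
    t=np.radians(a);q=c+70*np.array([np.cos(t),np.sin(t)]);T=o+M@np.r_[q,80]/1e3
    print(a,q,(r.inv().apply(T-p)/.08).round(3))
E
```

```text
t 28.35 bed xyz mm [   8.  -132.9   79.5] F bed [ 0.3 -0.5  0.1] T bed [-0.013  0.471 -0.017] grip 72.3 0.0 tau7 0.203 j7 2.463
-143.9 [   1.241 -125.944] [ 0.084  0.086 -0.006]
-151.8 [  -3.891 -117.779] [ 0.149  0.188 -0.005]
-159.7 [  -7.852 -108.985] [ 0.198  0.298 -0.005]
-167.6 [-10.567 -99.731] [ 0.232  0.414 -0.004]
-175.5 [-11.984 -90.192] [ 0.25   0.533 -0.003]
-183.4 [-12.077 -80.549] [ 0.251  0.654 -0.003]
-191.3 [-10.843 -70.984] [ 0.236  0.773 -0.002]
-199.2 [ -8.306 -61.679] [ 0.204  0.89  -0.002]
-207.10000000000002 [ -4.515 -52.812] [ 0.157  1.    -0.001]
-215.0 [  0.459 -44.55 ] [ 0.095  1.104 -0.001]
```

```bash
python3 -m inch '[[[0,0,0],[0,0,0]],[[0.04,0.04,0],[0,0,0]],[[0.08,0.09,0],[0,0,0]],[[0.12,0.14,0],[0,0,0]],[[0.15,0.19,0],[0,0,0]],[[0.18,0.24,0],[0,0,0]],[[0.2,0.3,0],[0,0,0]],[[0.22,0.36,0],[0,0,0]],[[0.23,0.42,0],[0,0,0]],[[0.24,0.48,0],[0,0,0]]]' 0.62 20 >/dev/null; python3 st.py
python3 -m inch '[[[0.01,0.06,0],[0,0,0]],[[0.01,0.12,0],[0,0,0]],[[0.01,0.18,0],[0,0,0]],[[0,0.24,0],[0,0,0]],[[-0.01,0.3,0],[0,0,0]],[[-0.02,0.36,0],[0,0,0]],[[-0.04,0.41,0],[0,0,0]],[[-0.06,0.46,0],[0,0,0]],[[-0.08,0.52,0],[0,0,0]],[[-0.11,0.57,0],[0,0,0]]]' >/dev/null; python3 st.py
```

```text
t 29.35 bed xyz mm [-11.  -95.7  81.1] F bed [-2.  -5.   3.1] T bed [-1.126  0.937 -0.058] grip 52.8 2.4 tau7 0.389 j7 2.372
t 30.35 bed xyz mm [ -2.9 -49.7  80.9] F bed [-3.2 -5.4 -0.2] T bed [-1.086  1.103 -0.037] grip 52.9 2.5 tau7 0.463 j7 2.18
```

```bash
python3 -m inch '[[[0,0.01,0],[0,0,0]],[[-0.01,0.02,0],[0,0,0]],[[-0.01,0.03,0],[0,0,0]],[[-0.02,0.04,0],[0,0,0]],[[-0.02,0.05,0],[0,0,0]],[[-0.03,0.06,0],[0,0,0]],[[-0.03,0.07,0],[0,0,0]],[[-0.03,0.07,0],[0,0,0]],[[-0.03,0.07,0],[0,0,0]],[[-0.03,0.07,0],[0,0,0]]]' >/dev/null; python3 - <<'E'
from st import *
import pickle
st()
c=cam('wrist');pickle.dump(c,open('cw6.pkl','wb'));save(c,'pics/w6.png')
E
```

```text
t 31.35 bed xyz mm [  0.  -44.   80.8] F bed [-2.8 -4.3 -0.2] T bed [-1.003  1.082 -0.019] grip 52.8 2.3 tau7 0.058 j7 2.154
```

View pics/w6.png

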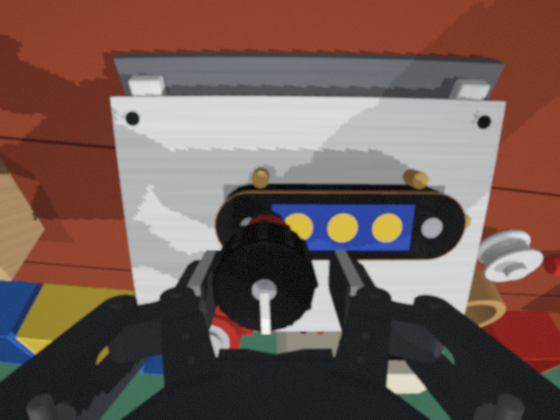

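The knob at (264,287) sits over the head's right end, pushed by the left finger. The head is still against its pins at (260,177), (415,178) and (467,222). I'll check where the arm is relative to its stop.

```bash
python3 - <<'E'
from st import *
import pickle
c=pickle.load(open('cw6.pkl','rb'))
pl=lambda u,v,z:(onplane(c,u,v,o+M[:,2]*z,M[:,2])-o)@M*1e3
for u in [(264,287),(213,287),(318,287)]: print('knob',pl(*u,.108))
print('post',pl(216,338,.07),'bolt right',pl(432,228,.03),'pins',pl(260,174,.018),pl(416,177,.018),'end pin',pl(467,222,.018), 'screws',pl(132,118,0),pl(484,122,0))
E
```

```text
knob [ -2.859 -48.798 108.   ]
knob [ -2.865 -70.432 108.   ]
knob [ -2.73  -25.904 108.   ]
post [ 53.805 -79.367  70.   ] bolt right [-1.112 62.561 30.   ] pins [-35.946 -53.857  18.   ] [-33.881  52.748  18.   ] end pin [-1.215 94.697 18.   ] screws [ -73.44  -144.716    0.   ] [-71.106 107.258  -0.   ]
```

```bash
python3 -m inch '[[[0,0.01,0],[0,0,0]],[[-0.01,0.02,0],[0,0,0]],[[-0.01,0.03,0],[0,0,0]],[[-0.01,0.04,0],[0,0,0]],[[-0.02,0.05,0],[0,0,0]],[[-0.02,0.05,0],[0,0,0]],[[-0.02,0.05,0],[0,0,0]],[[-0.02,0.05,0],[0,0,0]],[[-0.02,0.05,0],[0,0,0]],[[-0.02,0.05,0],[0,0,0]]]' >/dev/null; python3 st.py
```

```text
t 32.4 bed xyz mm [  1.  -41.7  80.9] F bed [ -4.6 -12.2  -0.8] T bed [-2.374  1.482 -0.107] grip 52.8 5.7 tau7 0.09 j7 2.135
```

```bash
python3 -m inch '[[[0.01,-0.04,0.02],[0,0,0]],[[0.02,-0.075,0.03],[0,0,0]],[[0.02,-0.075,0.03],[0,0,0]],[[0.02,-0.075,0.03],[0,0,0]],[[0.02,-0.075,0.03],[0,0,0]],[[0.02,-0.075,0.03],[0,0,0]],[[0.02,-0.075,0.03],[0,0,0]],[[0.02,-0.075,0.03],[0,0,0]],[[0.02,-0.075,0.03],[0,0,0]],[[0.02,-0.075,0.03],[0,0,0]]]' 0 30 >/dev/null; python3 st.py
```

```text
t 33.4 bed xyz mm [  1.8 -46.8  80.1] F bed [-6.4 -3.2 30.4] T bed [-0.67   1.922 -0.056] grip 43.0 31.9 tau7 0.058 j7 2.166
```

```bash
python3 -m inch '[[[0,0,-0.015],[0,0,0.05]],[[0,0,-0.015],[0,0,0.15]],[[0,0,-0.015],[0,0,0.25]],[[0,0,-0.015],[0,0,0.35]],[[0,0,-0.015],[0,0,0.45]],[[0,0,-0.015],[0,0,0.55]],[[0,0,-0.015],[0,0,0.65]],[[0,0,-0.015],[0,0,0.75]],[[0,0,-0.015],[0,0,0.9]],[[0,0,-0.01],[0,0,1]]]' >/dev/null; python3 st.py; python3 st.py
```

```text
t 34.4 bed xyz mm [  0.9 -48.5  79.7] F bed [ -2.2 -14.3   1.3] T bed [-2.983  0.933  0.037] grip 42.6 32.4 tau7 0.967 j7 1.381
t 34.4 bed xyz mm [  0.9 -48.5  79.7] F bed [ -2.2 -14.3   1.3] T bed [-2.983  0.933  0.037] grip 42.6 32.4 tau7 0.967 j7 1.381
```

```bash
python3 -m inch '[[[0,0,0],[0,0,0]],[[0,0,0],[0,0,0]],[[0,0,0],[0,0,0]],[[0,0,0],[0,0,0]],[[0,0,0],[0,0,0]],[[0,0,0],[0,0,0]],[[0,0,0],[0,0,0]],[[0,0,0],[0,0,0]],[[0,0,0],[0,0,0]],[[0,0,0],[0,0,0]]]' 0.65 >/dev/null; python3 - <<'E'
from st import *
st()
p,r=now();print('shift',r.inv().apply(o+M@np.array([-.0017,-.047,.078])-p)/.08, (M.T@r.as_matrix()).round(3))
c=cam('wrist');im=c['im']
pl=lambda u,v,z:(onplane(c,u,v,o+M[:,2]*z,M[:,2])-o)@M*1e3
h=cv2.cvtColor(im,cv2.COLOR_RGB2HSV);m=cv2.inRange(h,(0,0,140),(180,70,255));m[:,:200]=0;m[:,340:]=0
k,l,s,ce=cv2.connectedComponentsWithStats(m)
for i in range(1,k):
    if s[i,4]>40: print(s[i],ce[i],pl(*ce[i],.108))
save(c,'pics/w7.png',(150,180,400,360),3)
E
```

```text
t 35.4 bed xyz mm [  0.6 -45.6  79.2] F bed [-0.  -0.1  0.2] T bed [ 0.057  0.598 -0.006] grip 55.6 0.0 tau7 0.001 j7 1.385
shift [ 0.008 -0.033  0.014] [[-0.707  0.708 -0.002]
 [ 0.708  0.707  0.005]
 [ 0.005  0.002 -1.   ]]
[  200     0   140   272 17723] [267.863 112.762] [-53.205   4.019 108.   ]
[308 163  32  34  70] [319.357 175.414] [-23.691   1.595 108.   ]
[274 196  33  17  47] [289.745 201.851] [-24.234 -13.414 108.   ]
[ 307  214   33  120 1695] [327.067 266.096] [  6.002 -21.58  108.   ]
[ 207  295   67   57 1786] [239.99 329.56] [  1.716 -69.165 108.   ]
[278 341  36  13 231] [294.874 345.745] [ 24.971 -58.159 108.   ]
```

View pics/w7.png

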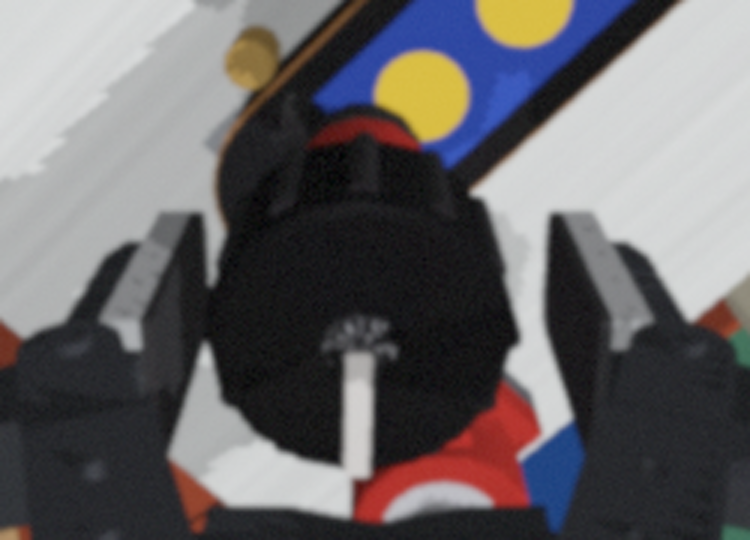

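The view shows the knob free between the pads at crop (362,335), about 2 mm left of the finger mid-line. Its pointer has turned with the tool, so the 45° turn took hold. That was the 11th picture, one over the limit of ten, so I'll work from numbers only from here.

```bash
python3 - <<'E'
from st import *
st()
c=cam('wrist');p,r=now()
for v in (288,292,296):
    P=onplane(c,270.7,v,o+M[:,2]*.107,M[:,2]);print(v,(P-o)@M*1e3,'tool mm',r.inv().apply(P-p)*1e3)
E
```

```text
t 35.45 bed xyz mm [  0.6 -45.6  79.2] F bed [ 0.4 -0.6 -1. ] T bed [ 0.005  0.559 -0.027] grip 55.3 0.0 tau7 0.001 j7 1.385
288 [ -2.882 -45.436 107.   ] tool mm [  2.666  -2.298 -27.839]
292 [ -1.537 -46.796 107.   ] tool mm [  0.753  -2.307 -27.848]
296 [ -0.179 -48.168 107.   ] tool mm [ -1.177  -2.316 -27.857]
```

```bash
python3 -m inch '[[[0.01,-0.03,0],[0,0,0]],[[0.01,-0.03,0],[0,0,0]],[[0.01,-0.03,0],[0,0,0]],[[0.01,-0.03,0],[0,0,0]],[[0.01,-0.03,0],[0,0,0]],[[0.01,-0.03,0],[0,0,0]],[[0.01,-0.03,0],[0,0,0]],[[0.01,-0.03,0],[0,0,0]],[[0.01,-0.03,0],[0,0,0]],[[0.01,-0.03,0],[0,0,0]]]' 0 30 >/dev/null; python3 st.py
python3 -m inch '[[[0,0,0],[0,0,0.1]],[[0,0,0],[0,0,0.2]],[[0,0,0],[0,0,0.3]],[[0,0,0.005],[0,0,0.4]],[[0,0,0.005],[0,0,0.5]],[[0,0,0.005],[0,0,0.6]],[[0,0,0.01],[0,0,0.7]],[[0,0,0.01],[0,0,0.8]],[[0,0,0.012],[0,0,0.9]],[[0,0,0.012],[0,0,1]]]' >/dev/null; python3 st.py
```

```text
t 36.5 bed xyz mm [ -1.6 -47.1  79.4] F bed [-1.4 -0.3  7.3] T bed [-0.222  0.774  0.006] grip 43.2 30.8 tau7 -0.009 j7 1.393
t 37.5 bed xyz mm [ -1.4 -47.1  78.4] F bed [-1.1 -1.   4.4] T bed [-0.229  0.262  0.023] grip 42.7 30.6 tau7 1.61 j7 0.611
```

```bash
cat > tq.py <<'E'
from st import *
a=[]
for i in range(6): manip.camera('wrist');b=Fm();a.append(np.r_[M.T@b['torque'],M.T@b['ft_force']])
a=np.array(a);st();print('mean Tz %.3f sd %.3f'%(a[:,2].mean(),a[:,2].std()),'F',a[:,3:].mean(0).round(1))
E
python3 tq.py
python3 -m inch '[[[0,0,0],[0,0,0.1]],[[0,0,0],[0,0,0.2]],[[0,0,0],[0,0,0.3]],[[0,0,0.005],[0,0,0.4]],[[0,0,0.005],[0,0,0.5]],[[0,0,0.005],[0,0,0.6]],[[0,0,0.01],[0,0,0.7]],[[0,0,0.01],[0,0,0.8]],[[0,0,0.012],[0,0,0.9]],[[0,0,0.012],[0,0,1]]]' >/dev/null; python3 tq.py
```

```text
t 37.8 bed xyz mm [ -1.4 -47.1  78.4] F bed [-0.8 -2.2  6.1] T bed [-0.33   0.324 -0.016] grip 42.6 30.7 tau7 0.024 j7 0.617
mean Tz -0.042 sd 0.028 F [-1.6 -1.4  6.1]
t 39.1 bed xyz mm [ -1.4 -47.3  77.4] F bed [-1.4 -2.2  6.3] T bed [-1.288  0.132 -0.001] grip 42.9 30.9 tau7 0.027 j7 -0.162
mean Tz -0.032 sd 0.026 F [-1.5 -2.4  5.9]
```

```bash
python3 -m inch '[[[0,0,0],[0,0,0.1]],[[0,0,0],[0,0,0.2]],[[0,0,0],[0,0,0.3]],[[0,0,0.005],[0,0,0.4]],[[0,0,0.005],[0,0,0.5]],[[0,0,0.005],[0,0,0.6]],[[0,0,0.01],[0,0,0.7]],[[0,0,0.01],[0,0,0.8]],[[0,0,0.012],[0,0,0.9]],[[0,0,0.012],[0,0,1]]]' >/dev/null; python3 tq.py
```

```text
t 40.4 bed xyz mm [ -1.6 -47.2  76.3] F bed [-0.1 -4.6  4.3] T bed [-1.653  0.514  0.04 ] grip 43.2 31.1 tau7 0.023 j7 -0.943
mean Tz -0.006 sd 0.024 F [-0.6 -4.1  4.1]
```

```bash
python3 -m inch '[[[0,0,0],[0,0,0.08]],[[0,0,0],[0,0,0.16]],[[0,0,0],[0,0,0.24]],[[0,0,0.005],[0,0,0.32]],[[0,0,0.005],[0,0,0.4]],[[0,0,0.006],[0,0,0.5]],[[0,0,0.006],[0,0,0.5]],[[0,0,0.006],[0,0,0.5]],[[0,0,0.006],[0,0,0.5]],[[0,0,0.006],[0,0,0.5]]]' >/dev/null; python3 tq.py
```

```text
t 41.7 bed xyz mm [ -1.6 -46.9  75.9] F bed [-1.3 -3.8  7. ] T bed [-1.363  0.753 -0.039] grip 42.7 31.3 tau7 0.069 j7 -1.334
mean Tz -0.058 sd 0.012 F [-0.7 -3.3  6.2]
```

```bash
python3 -m inch '[[[0,0,0],[0,0,0.08]],[[0,0,0],[0,0,0.16]],[[0,0,0],[0,0,0.24]],[[0,0,0.005],[0,0,0.32]],[[0,0,0.005],[0,0,0.4]],[[0,0,0.006],[0,0,0.5]],[[0,0,0.006],[0,0,0.5]],[[0,0,0.006],[0,0,0.5]],[[0,0,0.006],[0,0,0.5]],[[0,0,0.006],[0,0,0.5]]]' >/dev/null; python3 tq.py
```

```text
t 43.0 bed xyz mm [ -1.6 -46.9  75.5] F bed [-0.7 -2.3  8.5] T bed [-1.151  0.884 -0.116] grip 42.9 31.4 tau7 0.118 j7 -1.725
mean Tz -0.097 sd 0.019 F [-0.6 -3.2  8.3]
```

Torque is climbing steadily: tau7 went from 0.023 to 0.069 to 0.118 N m over two 22.5° steps. So the shoe touched just past 180°, and about 42° of further turn makes the quarter turn.

```bash
python3 -m inch '[[[0,0,0],[0,0,0.1]],[[0,0,0],[0,0,0.2]],[[0,0,0],[0,0,0.3]],[[0,0,0.005],[0,0,0.4]],[[0,0,0.005],[0,0,0.5]],[[0,0,0.005],[0,0,0.6]],[[0,0,0.01],[0,0,0.7]],[[0,0,0.01],[0,0,0.8]],[[0,0,0.011],[0,0,0.92]],[[0,0,0.011],[0,0,0.92]]]' >/dev/null; python3 tq.py
```

```text
t 44.3 bed xyz mm [ -1.4 -46.8  74.8] F bed [-2.8 -2.3 11.9] T bed [-0.884  0.788 -0.155] grip 43.0 31.7 tau7 0.175 j7 -2.445
mean Tz -0.156 sd 0.043 F [-1.7 -2.5 11.9]
```

```bash
python3 -m inch '[[[0,0,0],[0,0,0]],[[0,0,0],[0,0,0]],[[0,0,0],[0,0,0]],[[0,0,0],[0,0,0]],[[0,0,0],[0,0,0]],[[0,0,-0.1],[0,0,0]],[[0,0,-0.25],[0,0,0]],[[0,0,-0.5],[0,0,0]],[[0,0,-0.75],[0,0,0]],[[0,0,-1],[0,0,0]]]' 0.75 >/dev/null; python3 - <<'E'
from st import *
import pickle
st()
cs=pickle.load(open('c0.pkl','rb'))
c=cam('wrist');h=cv2.cvtColor(c['im'],cv2.COLOR_RGB2HSV)
pl=lambda u,v,z:(onplane(c,u,v,o+M[:,2]*z,M[:,2])-o)@M*1e3
for nm,lo,hi in(('yellow',(22,120,120),(30,255,255)),('red',(0,180,100),(5,255,255))):
    k,l,s,ce=cv2.connectedComponentsWithStats(cv2.inRange(h,lo,hi))
    for i in range(1,k):
        if s[i,4]>150: print(nm,s[i],pl(*ce[i],.03 if nm=='yellow' else .06))
E
```

```text
t 45.3 bed xyz mm [ -1.4 -47.2 156.2] F bed [ 0.  -0.1  1.2] T bed [-0.072  0.54  -0.039] grip 63.5 0.0 tau7 0.069 j7 -2.473
yellow [124   0  39  14 324] [ 106.923 -199.75    30.   ]
yellow [515 257  27  21 463] [-260.217    5.846   30.   ]
yellow [261 270  19  17 255] [-2.026 31.21  30.   ]
red [ 177  136   89   69 1764] [ 39.277 -73.342  60.   ]
red [118 233  33  38 992] [115.918  -2.66   60.   ]
red [106 360  43  46 987] [133.045 141.441  60.   ]
```

The head's dot is at bed x -2.0, where home is about -1.7. The red arm points 150° from the post (148° at its stop), and the torque was right. Handing in.

```bash
python3 -c "
from workcell import manip
print(manip.hand_in())"
```

```text
the job is handed in; nothing more can be done
None
```

I handed the job in at about 45 s: the head is home and released, the arm is at its stop and the knob is about a quarter turn past touch by torque and angle; no verdict came back, and I viewed 11 pictures against the limit of 10.

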